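# Load the balm delivery rack and close its keeper springs

## Robot

A 6-joint arm with a two-finger parallel gripper is mounted at the origin on a cart in front of the work surface, level with it; the furniture and walls round the work are solid. World frame = base frame: x ahead of the robot, y to its left, z up, the work surface at z = 0. Lengths are in m, angles in rad, forces in N, time in s.
With the tool pointing down it reaches from about 0.425 to 1.125 m from the base axis. Payload 14.9 kg.
Tool frame: the origin (TCP) lies at the centre of the arm's flange, where the gripper is bolted on; the fingertips stand 191 mm ahead of it and the grasp point (between the pads) lies 172 mm ahead of it; z points along the fingers, y is the direction in which the jaws open and shut (so a half turn about z gives the same grasp; the last joint's range is limited). The gripper opens to 91 mm and grips with 3 to 60 N. Pads are 32 mm wide; open, the fingers measure 118 mm over their backs; the gripper's body (76 mm by 178 mm) begins 60 mm behind the grasp point.
Start: joints at [1.246, 0.379, 1.734, -0, 1.028, -0.033], TCP at [0.201, 0.67, 0.405] pointing down, gripper open.
Joint ranges: [-2.77, 2.77], [-0.74, 2.19], [0, 2.66], [-1.06, 4.2], [0.31, 2.87], [-3.08, 3.08]. Speed limits (rad/s): [1.89, 1.89, 2.39, 3.14, 3.14, 3.14].

## Interface

Orientations are given as a unit quaternion [x, y, z, w].
In Python, from bench import arm gives the robot as it stands.
- The arm moves only by the tool play_rows, never from a script. Its argument "steps" is a list of rows, each an object with "travel": the shift along the tool's x, y, z scaled (see below), a list of three; "yaw": the turn about the tool's z scaled (see below); "fingers": the closure in counts, from 0 (fully open) to 255 (shut). In form: [{"travel": [tx, ty, tz], "yaw": yaw, "fingers": fingers}, ...]. A call has 1 to 20 rows; each row shifts and turns the commanded pose from where the row before left it, along the tool's axes as they then stand; what a row does not reach is not made up. The controller multiplies each number of a shift by 0.06 m and each number of a turn by 4 degrees. A row lasts 1/8 s, in which the tool goes at most 62.5 mm and 10.7 degrees, less where a joint would pass 70% of its speed; a pose out of reach is approached as far as the arm can. A call with a number of a shift or a turn outside -1 to 1 is refused whole. A call with a gripper value outside its range is refused whole. The fingers move at their own pace and stop on an object; the grip force is fixed at half the most. Time passes only in rows, so rows that do not move let the fingers close. It gives the time, the measured TCP pose, the force and the opening at its end, in the units of the state.
- arm.read_state(): the state, without advancing time (a new reading comes with each control period).
- arm.get_image(name): name is "side" or "top"; returns the picture (384x512x3 uint8, blue, green, red); there is no depth.
- arm.calibration(name): a dict with "camera_matrix" (3x3 intrinsics, pixels), "k1" (the pictures are not rectified: a ray, as slopes to the right and down, at radius r is drawn at 1 + k1 r^2 times it, then the intrinsics apply), "rvec" (rotation vector, rad) and "tvec" (3), from world to camera coordinates, as OpenCV has them. Camera axes: x right, y down, z forward; pixel columns grow to the right and rows downward; lengths in m; the calibration is good to about 2 mm. A picture is of the moment at which its call begins. calibration takes no time and is no camera call.
- arm.sign_off(): hands the job in, once; it reports no verdict.
Trained networks look in the newest picture that a camera, given by its name, has taken for a name from the list of things; names that differ only in an ending like _2 or _b are one class to them, and where a whole thing is asked for, a point or a joint stands for the part that bears it (a point fixed in the world has none). Each returns a list of dicts, best first, with "p" (0 to 1); they miss things now and then, are a little off and sometimes report something else, mostly with a low value. They report only what shows in the picture. A call takes as long as a camera call. They do not tell look-alikes from the thing itself.
- arm.trace(camera, label): "mask" (384x512 bool, what is visible of it) and "at" ([column, row] in pixels, amid what is visible of it).
The state is a dict: "t": time; "joint_pos": joint angles; "qd": joint speeds; "effort": joint torques, N m; "tool_pos": TCP position; "tcp_rot": TCP orientation; "contact_force": force on the tool from outside, world axes, zero at the start; "torque": the same for the moment, N m; "opening": finger opening in m.
Only numpy, scipy, OpenCV 4.12 (cv2) and the standard library are available. Lean on these libraries where they do the work, as an engineer would, in place of code of your own. Each camera call takes 0.05 s, during which the arm holds its last target. There are 200 camera calls.

## Task

Put every red-lidded balm tin on the counter into the delivery rack, one to a bay, standing flat on the bay floor. Then take the spring puller, the T-handled tool with the thin pin, from the tool caddy and with its pin in the pull loop stretch the keeper spring of each loaded bay past its anchor post and hook it on from the outside, never touching the springs' hooks with the fingers and leaving the spring of an empty bay unhooked. Finally hang the puller back in its rest in the caddy, with the tamper still in the other rest.

Things in the scene. Friction and masses are not known exactly. Their poses are not given: they have to be found in the camera images.
- rack: wooden delivery rack, fixed, base 108 x 344 x 10 mm, three square bays in a row along its y axis, 110 mm apart. Origin on the counter under the middle bay's centre; x points from the spring side (front) to the back. A bay is 66 x 66 mm inside lips that rise to 25 mm above the counter, floor at 10 mm; end boards reach 20 mm, anchor posts and spring pivots 53 mm
- caddy: dark wooden tool caddy, fixed, 114 x 186 mm, walls 26 mm high; origin on the counter under its centre. Two rests side by side along its y axis, each a pair of forks at x = -41 and 41 mm (10 mm thick, tips 89 mm above the counter) that carry a T-bar in notches 27 mm wide with their bottom 72 mm up. A marker and tweezers lie on its floor
- puller: spring puller, loose, 0.12 kg: light wooden T-bar 100 x 18 x 22 mm (100 along its x, 18 along y) with a steel shank down from its middle that ends in a bare pin 6 mm thick. Origin: centre of the bar; z up, shank to -z: a collar 16 mm across has its underside 48 mm below the origin, the pin goes on to 66 mm below the origin. Hangs in one of the rests
- tamper: tamper, loose: same wooden T-bar as the puller but its shank ends in a steel foot 28 mm across and 20 mm high; it hangs in the other rest and stays there. Origin: centre of the bar
- rest_1 (a point): right rest of the caddy (its -y side): where the centre of a hung T-bar is, 83 mm above the counter, the bar along the caddy's x axis
- rest_2 (a point): left rest of the caddy (+y side), likewise
- tin_1: first round balm tin with red lid, 58 mm across, 50 mm high, 0.09 kg (may be absent). Origin: centre of its underside, z up
- tin_2: second round balm tin with red lid, 58 mm across, 50 mm high, 0.09 kg (may be absent). Origin: centre of its underside, z up
- tin_3: third round balm tin with red lid, 58 mm across, 50 mm high, 0.09 kg (may be absent). Origin: centre of its underside, z up
- bay_1 (a point): centre of the floor of the right (-y) bay of the rack, 10 mm above the counter: where the underside of a tin stands
- post_1 (a point): axis of the steel anchor post (8 mm thick, upright) of the right (-y) bay, at the height of the springs (40 mm above the counter); 46 mm in front (rack -x) of the bay centre, 31 mm towards rack +y
- hook_1: steel hook of the right (-y) bay's keeper spring, level, 40 mm above the counter, wire 5 mm thick. Origin: centre of its pull loop (13 mm inside, 23 mm outside); x along the spring away from its pivot. Between coil and loop is an open J: mouth to the bay (hook -y), shank 10.5 mm to the other side. Slack, the loop is 71.5 mm from the pivot; pull 1.8 N plus 0.15 N per mm; stretch up to 50 mm
- seat_1 (a point): inside of the bend of hook 1, 15.5 mm behind its loop centre: lies on post_1 when hooked. To hook on, stretch until this point is about 9 mm (5 to 11) farther from the pivot than the post, outside the post; swing in until the angle is 0, so that the post is inside the J; let back until the post holds the spring
- keeper_1 (a joint): swing of the right (-y) bay's spring about its upright pivot, rad: 0 when it points at the post, positive outwards (away from the bay), -0.12 to 0.65; light friction, stays where it is left. The pivot is 30 mm in front (-x) of the bay centre and 47 mm towards -y in the rack's axes
- bay_2 (a point): centre of the floor of the middle bay of the rack, 10 mm above the counter: where the underside of a tin stands
- post_2 (a point): axis of the steel anchor post (8 mm thick, upright) of the middle bay, at the height of the springs (40 mm above the counter); 46 mm in front (rack -x) of the bay centre, 31 mm towards rack +y
- hook_2: steel hook of the middle bay's keeper spring, level, 40 mm above the counter, wire 5 mm thick. Origin: centre of its pull loop (13 mm inside, 23 mm outside); x along the spring away from its pivot. Between coil and loop is an open J: mouth to the bay (hook -y), shank 10.5 mm to the other side. Slack, the loop is 71.5 mm from the pivot; pull 1.8 N plus 0.15 N per mm; stretch up to 50 mm
- seat_2 (a point): inside of the bend of hook 2, 15.5 mm behind its loop centre: lies on post_2 when hooked. To hook on, stretch until this point is about 9 mm (5 to 11) farther from the pivot than the post, outside the post; swing in until the angle is 0, so that the post is inside the J; let back until the post holds the spring
- keeper_2 (a joint): swing of the middle bay's spring about its upright pivot, rad: 0 when it points at the post, positive outwards (away from the bay), -0.12 to 0.65; light friction, stays where it is left. The pivot is 30 mm in front (-x) of the bay centre and 47 mm towards -y in the rack's axes
- bay_3 (a point): centre of the floor of the left (+y) bay of the rack, 10 mm above the counter: where the underside of a tin stands
- post_3 (a point): axis of the steel anchor post (8 mm thick, upright) of the left (+y) bay, at the height of the springs (40 mm above the counter); 46 mm in front (rack -x) of the bay centre, 31 mm towards rack +y
- hook_3: steel hook of the left (+y) bay's keeper spring, level, 40 mm above the counter, wire 5 mm thick. Origin: centre of its pull loop (13 mm inside, 23 mm outside); x along the spring away from its pivot. Between coil and loop is an open J: mouth to the bay (hook -y), shank 10.5 mm to the other side. Slack, the loop is 71.5 mm from the pivot; pull 1.8 N plus 0.15 N per mm; stretch up to 50 mm
- seat_3 (a point): inside of the bend of hook 3, 15.5 mm behind its loop centre: lies on post_3 when hooked. To hook on, stretch until this point is about 9 mm (5 to 11) farther from the pivot than the post, outside the post; swing in until the angle is 0, so that the post is inside the J; let back until the post holds the spring
- keeper_3 (a joint): swing of the left (+y) bay's spring about its upright pivot, rad: 0 when it points at the post, positive outwards (away from the bay), -0.12 to 0.65; light friction, stays where it is left. The pivot is 30 mm in front (-x) of the bay centre and 47 mm towards -y in the rack's axes
Not all that is in view belongs to the job. What is shaped like the tin_1 but black or green is not meant.

How it is judged:
By the outcome, as a careful person would: the job done as asked, in the order asked, and still so for the second after the job is handed in, with the robot touching nothing.
Of tin_1, tin_2, tin_3 only 2 to 3 are there at a start; the rules pass over those that are not, and their reading is None.
At some moment in a run one of tin_1, tin_2, tin_3 may be knocked a few centimetres aside while the robot is not near it.
It also fails if it takes over 210 s, if anything falls off the work surface, if the arm or the gripper's body presses on something with over 40 N, if the wrist force passes 120 N, or if a joint passes its speed limit or range.

## Working session

There is one attempt and no reset: what is moved stays moved. The work goes in short steps, Python scripts to look and compute and a tool call to move; the robot and the scene stay as the last step left them, time stands still between calls to the robot, and variables do not carry over. Pictures are saved under pics/ and viewed, about 12 in all and at most 16, crops included, and the job is handed in when it is done.

Besides the shell and the picture viewer there is one more tool, called after "Emit:" as name(argument=value, ...), one argument or row to a line, values as JSON. play_rows: Moves the arm, as the interface text tells. Shifts and turns lie within -1 to 1; 1 stands for 0.06 m of shift or 4 degrees of turn. Its arguments: {"type":"object","properties":{"steps":{"type":"array"}},"required":["steps"]}

```bash
ls; mkdir -p pics; python3 - <<'E'
from bench import arm
import cv2,numpy as np
for n in("side","top"):
    cv2.imwrite(f"pics/{n}0.png",arm.get_image(n))
    c=arm.calibration(n);R=cv2.Rodrigues(np.array(c["rvec"],float))[0]
    print(n,c,"campos",-R.T@np.array(c["tvec"]).ravel())
print(arm.read_state())
E
```

```text
pics
side {'camera_matrix': array([[402.17236556,   0.        , 256.28158154],
       [  0.        , 402.17236556, 196.3478163 ],
       [  0.        ,   0.        ,   1.        ]]), 'k1': -0.041759759579897096, 'rvec': array([ 2.20755186, -0.11771159,  0.06595018]), 'tvec': array([-0.46999483,  0.2152216 ,  0.75439804])} campos [ 0.41226208 -0.52508932  0.62502246]
top {'camera_matrix': array([[349.86331182,   0.        , 256.20088801],
       [  0.        , 349.86331182, 190.29352661],
       [  0.        ,   0.        ,   1.        ]]), 'k1': -0.07735539714596655, 'rvec': array([ 2.1373706 , -2.18040899,  0.09128641]), 'tvec': array([0.22032469, 0.49038122, 0.97872258])} campos [0.3902896  0.19221259 1.02841769]
{'t': 0.1, 'joint_pos': array([ 1.24569088e+00,  3.79372669e-01,  1.73473166e+00, -1.25995203e-05,
        1.02849632e+00, -3.33058121e-02]), 'qd': array([ 0.00088769, -0.00121206, -0.00154195, -0.00032796, -0.00048795,
       -0.00053693]), 'effort': array([-3.35208701e-03, -7.65040684e+01, -4.35296381e+01,  6.51533157e-02,
        3.98337725e-02, -3.97305689e-05]), 'tool_pos': array([0.20132895, 0.67024441, 0.40413758]), 'tcp_rot': array([ 1.45379509e-01,  9.89375836e-01, -4.96888183e-04, -8.45287373e-05]), 'contact_force': array([0.1601991 , 0.51962114, 0.47715853]), 'torque': array([ 0.00120335, -0.02772515, -0.02239996]), 'opening': 0.09127654023149609}
```

View pics/side0.png

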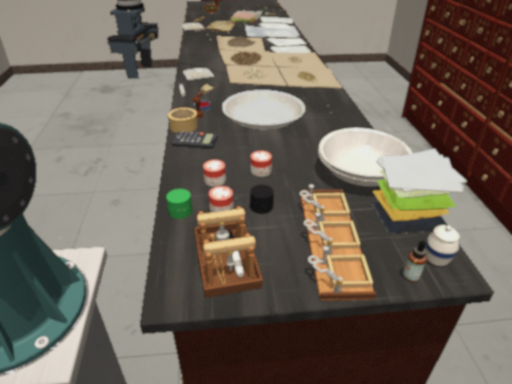

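View pics/top0.png

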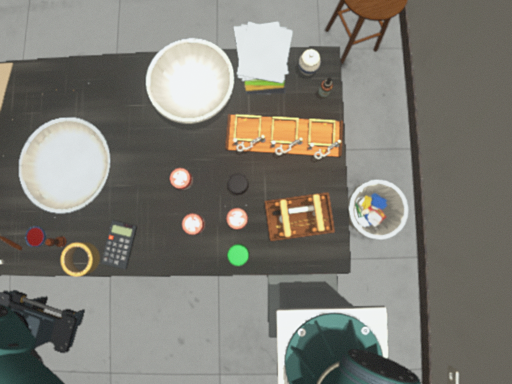

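```bash
cat > h.py <<'E'
import cv2,numpy as np
from bench import arm
C={n:arm.calibration(n) for n in("side","top")}
def RT(n):
    c=C[n];return cv2.Rodrigues(np.array(c["rvec"],float))[0],np.array(c["tvec"],float).ravel()
def proj(n,P):
    R,t=RT(n);p=np.atleast_2d(P)@R.T+t;s=p[:,:2]/p[:,2:];s=s*(1+C[n]["k1"]*(s**2).sum(1,keepdims=True))
    K=C[n]["camera_matrix"];return s*[K[0,0],K[1,1]]+[K[0,2],K[1,2]]
def back(n,uv,z):
    K=C[n]["camera_matrix"];R,t=RT(n);uv=np.atleast_2d(uv).astype(float)
    s=cv2.undistortPoints(uv[:,None],K,np.array([C[n]["k1"],0,0,0.]))[:,0]
    d=np.c_[s,np.ones(len(s))]@R;o=-R.T@t
    return o+d*((z-o[2])/d[:,2])[:,None]
def crop(n,img,x0,y0,w,h,f):return cv2.resize(img[y0:y0+h,x0:x0+w],None,fx=f,fy=f,interpolation=cv2.INTER_CUBIC)
def tri(pts): # {cam:uv} -> point
    A=[];b=[]
    for n,uv in pts.items():
        R,t=RT(n);o=-R.T@t;d=back(n,uv,0)[0]-o;d/=np.linalg.norm(d);M=np.eye(3)-np.outer(d,d);A.append(M);b.append(M@o)
    return np.linalg.solve(sum(A),sum(b))
E
python3 - <<'E'
from h import *
it=arm.get_image("top");iS=arm.get_image("side")
a=crop("top",it,220,100,130,75,6)
b=crop("top",it,260,185,80,60,6.5);c=crop("side",iS,185,200,85,98,6)
cv2.imwrite("pics/rack_top.png",a)
m=np.zeros((600,800,3),np.uint8)
b=cv2.resize(b,(390,390*60//80));m[:b.shape[0],:390]=b
c=cv2.resize(c,(400,461));m[:461,395:795]=c
cv2.imwrite("pics/caddy.png",m)
for cam,im in(("top",it),("side",iS)):
    for lab in("tin_1","rack","caddy","puller","tamper","hook_1","post_1"):
        print(cam,lab,[(np.round(r["at"],1).tolist(),round(r["p"],2),int(r["mask"].sum())) for r in arm.trace(cam,lab)])
E
```

```text
top tin_1 [([237.2, 184.2], 0.92, 360), ([182.7, 177.3], 0.9, 383), ([192.8, 225.3], 0.86, 351), ([235.9, 215.4], 0.81, 337), ([239.1, 252.1], 0.62, 352)]
top rack [([283.2, 136.6], 0.97, 4096)]
top caddy [([297.2, 220.1], 0.58, 1877)]
top puller [([238.5, 216.7], 0.65, 325), ([317.8, 210.2], 0.53, 258)]
top tamper [([285.0, 218.8], 0.78, 295), ([284.2, 136.6], 0.64, 4288)]
top hook_1 [([319.0, 154.4], 0.64, 73), ([281.4, 149.4], 0.38, 20), ([287.3, 134.9], 0.21, 4288)]
top post_1 [([298.7, 223.1], 0.71, 1757)]
side tin_1 [([263.9, 160.1], 0.97, 504), ([220.6, 198.7], 0.81, 551), ([183.2, 203.7], 0.69, 645), ([213.9, 174.1], 0.65, 512), ([260.3, 198.8], 0.64, 629), ([320.5, 205.5], 0.52, 123)]
side rack [([226.4, 268.5], 0.68, 2790)]
side caddy [([223.3, 270.3], 0.61, 2702)]
side puller [([228.1, 246.9], 0.59, 695)]
side tamper [([221.0, 218.8], 0.84, 647), ([211.7, 172.4], 0.4, 495), ([222.5, 198.9], 0.33, 558)]
side hook_1 [([318.3, 260.3], 0.68, 105), ([310.6, 224.3], 0.51, 60), ([315.8, 223.2], 0.23, 55)]
side post_1 [([326.8, 257.2], 0.55, 71), ([317.6, 223.2], 0.5, 45), ([310.7, 187.9], 0.45, 15)]
```

View pics/rack_top.png

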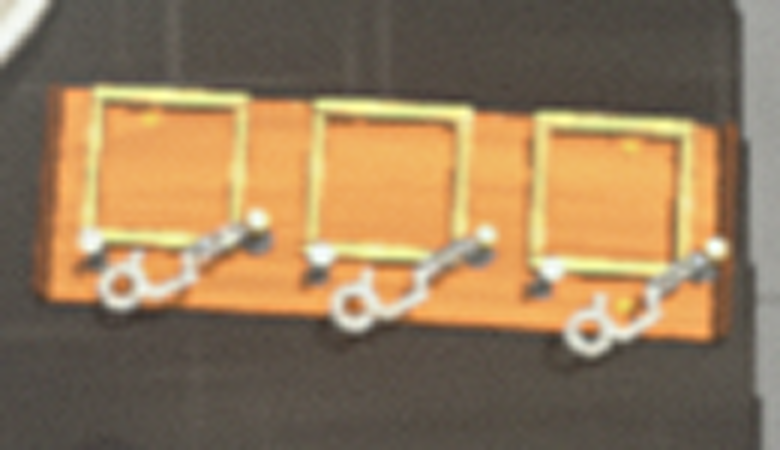

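View pics/caddy.png

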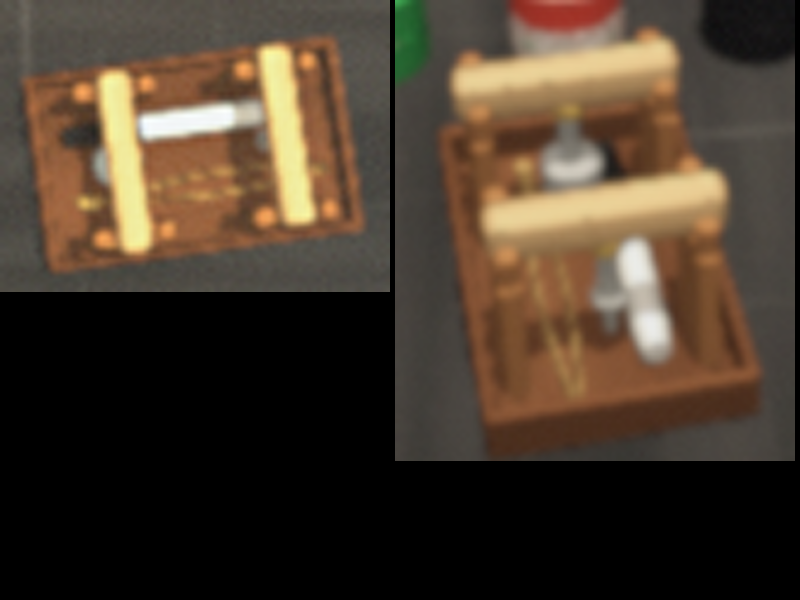

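```bash
cat > meas.py <<'E'
from h import *
from scipy.optimize import least_squares
o=np.array([220,100]);f=lambda p:(np.array(p)+.5)/6-.5+o
P=f([(91,240),(320,254),(551,268),(257,218),(485,236),(715,248)])
W=back("top",P,.053)
L=np.array([[-.046,.031+.11],[-.046,.031],[-.046,.031-.11],[-.030,-.047+.11],[-.03,-.047],[-.03,-.047-.11]])
def T(q,l):c,s=np.cos(q[2]),np.sin(q[2]);return l@np.array([[c,s],[-s,c]])+q[:2]
if __name__=="__main__":
    r=least_squares(lambda q:(T(q,L)-W[:,:2]).ravel(),[.6,.1,0]);print("rack",r.x,"res mm",(r.fun*1e3).round(1))
    q=r.x
    H=back("top",f([(590,333),(353,308),(120,288)]),.04)[:,:2]
    for i in range(3):
        pv=T(q,L[[5,4,3][i]]);po=T(q,L[[2,1,0][i]]);d=H[i]-pv;e=po-pv
        a=np.arctan2(e[0]*d[1]-e[1]*d[0],e@d)
        print(i+1,"pivot",pv,"post",po,"loop",H[i],"len",np.linalg.norm(d),"ang",a)
    g=lambda p:np.array(p)/4.875+[260,185]
    B=back("top",g([(114,73),(138,252),(273,46),(301,222)]),.094)[:,:2]
    for k in(0,2):
        d=B[k]-B[k+1];print("bar c",B[k:k+2].mean(0),"len",np.linalg.norm(d),"yaw",np.arctan2(d[1],d[0]))
    it=arm.get_image("top");s=arm.get_image("side")
    for n,im in(("top",it),("side",s)):
        hsv=cv2.cvtColor(im,cv2.COLOR_BGR2HSV)
        m=(((hsv[...,0]<8)|(hsv[...,0]>172))&(hsv[...,1]>130)&(hsv[...,2]>110)).astype(np.uint8)
        for c in cv2.findContours(m,cv2.RETR_EXTERNAL,cv2.CHAIN_APPROX_NONE)[0]:
            if cv2.contourArea(c)>100:
                (u,v),R=cv2.minEnclosingCircle(c);x,y,w,h=cv2.boundingRect(c);uc=(x+w/2-.5,y+h/2-.5)
                print(n,"red",np.round([u,v,R],1),back(n,uc,.043)[0].round(4),w,h)
E
python3 meas.py
```

```text
rack [ 0.67210225  0.12491225 -0.0889615 ] res mm [-0.1  0.9 -0.4  0.  -1.  -0.3  0.2  1.   1.6 -0.6 -0.2 -1. ]
1 pivot [ 0.62827235 -0.02880157] post [0.61926547 0.05031149] loop [0.59124385 0.03124726] len 0.07054765703109102 ang 0.4392047675172622
2 pivot [0.63804521 0.08076344] post [0.62903833 0.1598765 ] loop [0.60582755 0.14427082] len 0.07121211286049582 ang 0.3561149795262827
3 pivot [0.64781807 0.19032845] post [0.63881119 0.26944151] loop [0.61821763 0.25586845] len 0.0719143796244777 ang 0.31085619024251804
bar c [0.41129188 0.13181014] len 0.09836809492761903 yaw 0.10700519786290073
bar c [0.42498815 0.0433349 ] len 0.09722602949894864 yaw 0.12280795936224154
top red [ 34.5 236.5   8.9] [0.3705 0.8628 0.043 ] 16 18
side red [220.5 198.5  11.6] [0.4132 0.2414 0.043 ] 24 10
```

```bash
cat > tins.py <<'E'
from h import *
from scipy.optimize import least_squares
a=np.linspace(0,2*np.pi,40)
def lid(n,xy,z0=.033):
    pts=np.vstack([np.c_[xy[0]+.029*np.cos(a),xy[1]+.029*np.sin(a),np.full(40,z)] for z in(z0,.05)])
    p=proj(n,pts);lo,hi=p.min(0),p.max(0);return (lo+hi)/2,hi-lo
def tins(z0=.033):
  for n in("top","side"):
    im=arm.get_image(n);hsv=cv2.cvtColor(im,cv2.COLOR_BGR2HSV)
    m=(((hsv[...,0]<10)|(hsv[...,0]>168))&(hsv[...,1]>90)&(hsv[...,2]>90)).astype(np.uint8)
    for c in cv2.findContours(m,cv2.RETR_EXTERNAL,cv2.CHAIN_APPROX_NONE)[0]:
        x,y,w,h=cv2.boundingRect(c)
        if w<14 or w>40 or h<9 or x<100 or y>250 or y<60: continue
        uc=np.array([x+w/2-.5,y+h/2-.5])
        r=least_squares(lambda q:lid(n,q,z0)[0]-uc,back(n,uc,.043)[0,:2])
        print(n,uc,"wh",w,h,"exp",lid(n,r.x,z0)[1].round(1),"xy",r.x.round(4))
if __name__=="__main__": tins()
E
python3 tins.py
```

```text
top [192.5 223.5] wh 22 22 exp [21.5 20.7] xy [0.4026 0.392 ]
top [236.5 218.5] wh 22 22 exp [21.  20.8] xy [0.4143 0.2671]
top [376.5 213. ] wh 18 15 exp [22.2 20.8] xy [ 0.4214 -0.1281]
top [180. 178.] wh 23 21 exp [21.3 20.8] xy [0.5331 0.4281]
side [220.5 195.5] wh 26 22 exp [24.1 19.7] xy [0.4143 0.2682]
side [213.5 168. ] wh 24 19 exp [22. 17.] xy [0.4002 0.3945]
side [261. 159.] wh 23 17 exp [20.9 16.1] xy [0.5325 0.4276]
side [495. 165.] wh 33 33 exp [24.6 16.3] xy [1.1768 0.3332]
side [499.5 133. ] wh 24 23 exp [21.6 13.4] xy [1.3054 0.512 ]
side [486.5  85.5] wh 16 12 exp [16.9  9.5] xy [1.4995 0.9018]
```

```bash
cat > go.py <<'E'
import sys
from h import *
# go.py x y z theta_deg : moves in units (travel in frame AFTER the yaw)
def plan(x,y,z,th):
    s=arm.read_state();p=s["tool_pos"];qx,qy,qz,qw=s["tcp_rot"]
    t0=np.degrees(np.arctan2(1-2*(qx*qx+qz*qz),2*(qx*qy-qz*qw)))
    dy=(t0-th+180)%360-180
    c,sn=np.cos(np.radians(th)),np.sin(np.radians(th));d=np.array([x,y,z])-p
    print("t",round(s["t"],2),"pos",p.round(4),"th",round(t0,2),"F",s["contact_force"].round(1),"open",round(s["opening"],4))
    print("units: tx %.3f ty %.3f tz %.3f yaw %.3f"%((-sn*d[0]+c*d[1])/.06,(c*d[0]+sn*d[1])/.06,-d[2]/.06,dy/4))
if __name__=="__main__": plan(*map(float,sys.argv[1:]))
E
python3 go.py .4015 .393 .28 84.9
python3 - <<'E'
from h import *
cv2.imwrite("pics/tinscrop.png",crop("top",arm.get_image("top"),160,155,110,115,5))
E
```

```text
t 1.1 pos [0.2014 0.6704 0.4047] th 73.28 F [-0.   0.1 -0.2] open 0.0915
units: tx -3.733 ty -4.309 tz 2.079 yaw -2.905
```

View pics/tinscrop.png

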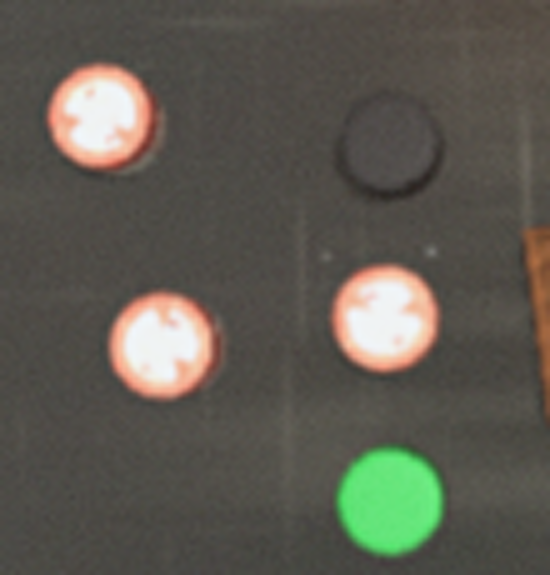

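The crop shows three red-lidded tins at top pixels (180,178), (192,224) and (237,218). The black one (237,184) and the green one (238,255) are decoys. I'm going to the tin at (192,224) first.

Emit:
play_rows(
  steps=[
    {"travel": [0, 0, 0.2], "yaw": -1, "fingers": 0},
    {"travel": [0, 0, 0.2], "yaw": -1, "fingers": 0},
    {"travel": [0, 0, 0.2], "yaw": -0.9, "fingers": 0},
    {"travel": [-0.6, -0.7, 0.2], "yaw": 0, "fingers": 0},
    {"travel": [-0.6, -0.7, 0.2], "yaw": 0, "fingers": 0},
    {"travel": [-0.6, -0.7, 0.2], "yaw": 0, "fingers": 0},
    {"travel": [-0.6, -0.7, 0.2], "yaw": 0, "fingers": 0},
    {"travel": [-0.6, -0.7, 0.2], "yaw": 0, "fingers": 0},
    {"travel": [-0.6, -0.7, 0.2], "yaw": 0, "fingers": 0},
    {"travel": [-0.13, -0.1, 0.2], "yaw": 0, "fingers": 0},
    {"travel": [0, 0, 0], "yaw": 0, "fingers": 0},
  ],
)

```text
t: 2.52
tool_pos: [0.4014, 0.3933, 0.2842]
tcp_rot: [0.045, 0.999, -0.0, -0.0]
contact_force: [0.1, 0.4, 0.3]
opening: 0.0912
```

```bash
python3 go.py .4015 .393 .213 84.9; python3 tins.py
```

```text
t 2.52 pos [0.4014 0.3933 0.2842] th 84.81 F [0.1 0.4 0.3] open 0.0912
units: tx -0.001 ty -0.005 tz 1.186 yaw -0.022
top [236.5 218.5] wh 22 22 exp [21.  20.8] xy [0.4143 0.2671]
top [180. 178.] wh 23 21 exp [21.3 20.8] xy [0.5331 0.4281]
side [220.5 195.5] wh 26 22 exp [24.1 19.7] xy [0.4143 0.2682]
side [214. 169.] wh 23 19 exp [22.  17.1] xy [0.4015 0.3894]
side [260.5 159. ] wh 22 17 exp [20.9 16.1] xy [0.5311 0.4277]
side [495. 165.] wh 33 33 exp [24.6 16.3] xy [1.1768 0.3332]
side [499.5 133. ] wh 24 23 exp [21.6 13.4] xy [1.3054 0.512 ]
side [486.5  85.5] wh 16 12 exp [16.9  9.5] xy [1.4995 0.9018]
```

Emit:
play_rows(
  steps=[
    {"travel": [0, 0, 0.5], "yaw": 0, "fingers": 0},
    {"travel": [0, 0, 0.4], "yaw": 0, "fingers": 0},
    {"travel": [0, 0, 0.28], "yaw": 0, "fingers": 0},
    {"travel": [0, 0, 0], "yaw": 0, "fingers": 200},
    {"travel": [0, 0, 0], "yaw": 0, "fingers": 255},
    {"travel": [0, 0, 0], "yaw": 0, "fingers": 255},
    {"travel": [0, 0, 0], "yaw": 0, "fingers": 255},
    {"travel": [0, 0, 0], "yaw": 0, "fingers": 255},
    {"travel": [0, 0, -0.4], "yaw": 0, "fingers": 255},
    {"travel": [0, 0, -0.7], "yaw": 0, "fingers": 255},
    {"travel": [0, 0, -0.7], "yaw": 0, "fingers": 255},
    {"travel": [0, 0, 0], "yaw": 0, "fingers": 255},
  ],
)

```text
t: 4.12
tool_pos: [0.4019, 0.394, 0.3251]
tcp_rot: [0.045, 0.999, 0.002, 0.002]
contact_force: [0.0, -0.2, -1.3]
opening: 0.0573
```

```bash
python3 go.py .6819 .2345 .315 84.9
```

```text
t 4.12 pos [0.4019 0.394  0.3251] th 84.87 F [ 0.  -0.2 -1.3] open 0.0573
units: tx -4.884 ty -2.233 tz 0.168 yaw -0.006
```

Emit:
play_rows(
  steps=[
    {"travel": [-0.4, -0.18, 0], "yaw": 0, "fingers": 255},
    {"travel": [-0.7, -0.32, 0], "yaw": 0, "fingers": 255},
    {"travel": [-0.7, -0.32, 0], "yaw": 0, "fingers": 255},
    {"travel": [-0.7, -0.32, 0], "yaw": 0, "fingers": 255},
    {"travel": [-0.7, -0.32, 0], "yaw": 0, "fingers": 255},
    {"travel": [-0.7, -0.32, 0], "yaw": 0, "fingers": 255},
    {"travel": [-0.6, -0.28, 0], "yaw": 0, "fingers": 255},
    {"travel": [-0.38, -0.17, 0.1], "yaw": 0, "fingers": 255},
    {"travel": [0, 0, 0], "yaw": 0, "fingers": 255},
    {"travel": [0, 0, 0], "yaw": 0, "fingers": 255},
  ],
)

```text
t: 5.38
tool_pos: [0.6802, 0.2345, 0.3151]
tcp_rot: [0.045, 0.999, -0.0, -0.001]
contact_force: [1.1, -0.4, -1.2]
opening: 0.0569
```

```bash
python3 go.py .6819 .2345 .223 84.9
python3 - <<'E'
from h import *
from meas import T,L
q=[0.67210225,0.12491225,-0.0889615]
im=arm.get_image("side")
for i,l in enumerate(L):
    p=proj("side",np.r_[T(q,l),.053])[0];cv2.circle(im,tuple(int(round(8*v)) for v in p),8*1,(255,0,0),-1,shift=3) if 0 else None
    im[int(round(p[1])),int(round(p[0]))]=(255,0,0)
hw=.033
for b in(-.11,0,.11):
    c=np.array([[-hw,b-hw],[hw,b-hw],[hw,b+hw],[-hw,b+hw]])
    p=proj("side",np.c_[T(q,c),np.full(4,.025)])
    for u in p: im[int(round(u[1])),int(round(u[0]))]=(0,255,0)
cv2.imwrite("pics/chk1.png",crop("side",im,270,130,130,180,3.3))
E
```

```text
t 5.38 pos [0.6802 0.2345 0.3151] th 84.9 F [ 1.1 -0.4 -1.2] open 0.0569
units: tx -0.029 ty 0.003 tz 1.534 yaw -0.001
```

View pics/chk1.png

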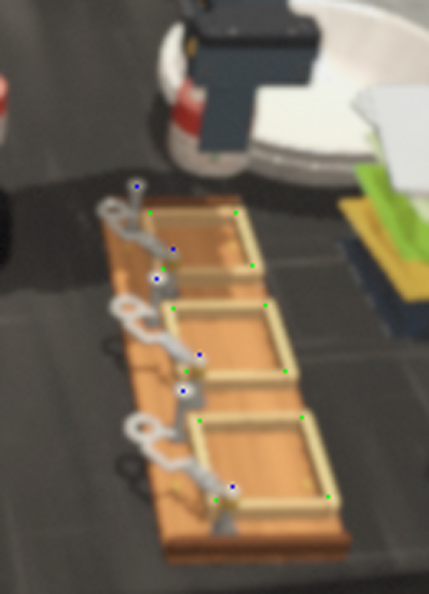

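Emit:
play_rows(
  steps=[
    {"travel": [-0.03, 0, 0.6], "yaw": 0, "fingers": 255},
    {"travel": [0, 0, 0.5], "yaw": 0, "fingers": 255},
    {"travel": [0, 0, 0.25], "yaw": 0, "fingers": 255},
    {"travel": [0, 0, 0.1], "yaw": 0, "fingers": 255},
    {"travel": [0, 0, 0.08], "yaw": 0, "fingers": 255},
    {"travel": [0, 0, 0], "yaw": 0, "fingers": 255},
  ],
)

```text
t: 6.18
tool_pos: [0.6831, 0.2341, 0.2249]
tcp_rot: [0.045, 0.999, 0.0, 0.001]
contact_force: [0.8, -0.2, -0.7]
opening: 0.0574
```

Emit:
play_rows(
  steps=[
    {"travel": [0.02, 0, 0.03], "yaw": 0, "fingers": 255},
    {"travel": [0, 0, 0], "yaw": 0, "fingers": 0},
    {"travel": [0, 0, 0], "yaw": 0, "fingers": 0},
    {"travel": [0, 0, 0], "yaw": 0, "fingers": 0},
    {"travel": [0, 0, 0], "yaw": 0, "fingers": 0},
    {"travel": [0, 0, -0.4], "yaw": 0, "fingers": 0},
    {"travel": [0, 0, -0.7], "yaw": 0, "fingers": 0},
    {"travel": [0, 0, -0.3], "yaw": 0, "fingers": 0},
    {"travel": [0, 0, 0], "yaw": 0, "fingers": 0},
  ],
)

```text
t: 7.3
tool_pos: [0.6819, 0.2341, 0.3084]
tcp_rot: [0.045, 0.999, 0.0, 0.001]
contact_force: [0.6, -0.5, -0.5]
opening: 0.091
```

```bash
python3 tins.py; python3 go.py .533 .428 .30 84.9
```

```text
top [180. 178.] wh 23 21 exp [21.3 20.8] xy [0.5331 0.4281]
side [220.  195.5] wh 25 22 exp [24.1 19.7] xy [0.4131 0.2683]
side [332.  193.5] wh 27 22 exp [24.5 19.5] xy [0.6873 0.2485]
side [261. 159.] wh 23 17 exp [20.9 16.1] xy [0.5325 0.4276]
side [495. 165.] wh 33 35 exp [24.6 16.3] xy [1.1768 0.3332]
side [499.5 132.5] wh 24 24 exp [21.5 13.3] xy [1.3075 0.5152]
t 7.4 pos [0.6812 0.2339 0.3057] th 84.88 F [ 0.4 -0.5  0.2] open 0.0911
units: tx 2.748 ty 3.002 tz 0.095 yaw -0.005
```

Emit:
play_rows(
  steps=[
    {"travel": [0.4, 0.44, 0], "yaw": 0, "fingers": 0},
    {"travel": [0.65, 0.71, 0], "yaw": 0, "fingers": 0},
    {"travel": [0.65, 0.71, 0], "yaw": 0, "fingers": 0},
    {"travel": [0.65, 0.71, 0], "yaw": 0, "fingers": 0},
    {"travel": [0.4, 0.43, 0], "yaw": 0, "fingers": 0},
    {"travel": [0, 0, 0.7], "yaw": 0, "fingers": 0},
    {"travel": [0, 0, 0.5], "yaw": 0, "fingers": 0},
    {"travel": [0, 0, 0.2], "yaw": 0, "fingers": 0},
    {"travel": [0, 0, 0], "yaw": 0, "fingers": 0},
  ],
)

```text
t: 8.52
tool_pos: [0.5331, 0.4278, 0.2213]
tcp_rot: [0.045, 0.999, -0.001, -0.001]
contact_force: [-0.0, -0.0, 0.3]
opening: 0.0913
```

```bash
python3 go.py .533 .428 .213 84.9
```

```text
t 8.53 pos [0.5331 0.4278 0.2213] th 84.87 F [-0.  -0.   0.3] open 0.0913
units: tx 0.002 ty 0.004 tz 0.138 yaw -0.007
```

Emit:
play_rows(
  steps=[
    {"travel": [0, 0, 0.14], "yaw": 0, "fingers": 0},
    {"travel": [0, 0, 0], "yaw": 0, "fingers": 255},
    {"travel": [0, 0, 0], "yaw": 0, "fingers": 255},
    {"travel": [0, 0, 0], "yaw": 0, "fingers": 255},
    {"travel": [0, 0, 0], "yaw": 0, "fingers": 255},
    {"travel": [0, 0, 0], "yaw": 0, "fingers": 255},
    {"travel": [0, 0, -0.4], "yaw": 0, "fingers": 255},
    {"travel": [0, 0, -0.7], "yaw": 0, "fingers": 255},
    {"travel": [0, 0, -0.7], "yaw": 0, "fingers": 255},
    {"travel": [-0.25, -0.43, 0], "yaw": 0, "fingers": 255},
    {"travel": [-0.4, -0.7, 0], "yaw": 0, "fingers": 255},
    {"travel": [-0.4, -0.7, 0], "yaw": 0, "fingers": 255},
    {"travel": [-0.4, -0.7, 0], "yaw": 0, "fingers": 255},
    {"travel": [-0.4, -0.7, 0], "yaw": 0, "fingers": 255},
    {"travel": [-0.4, -0.7, 0], "yaw": 0, "fingers": 255},
    {"travel": [-0.3, -0.55, 0], "yaw": 0, "fingers": 255},
    {"travel": [-0.2, -0.34, 0], "yaw": 0, "fingers": 255},
    {"travel": [0, 0, 0], "yaw": 0, "fingers": 255},
    {"travel": [0, 0, 0], "yaw": 0, "fingers": 255},
  ],
)

```text
t: 10.9
tool_pos: [0.6715, 0.126, 0.3222]
tcp_rot: [0.044, 0.999, 0.0, -0.0]
contact_force: [0.6, 0.5, -1.9]
opening: 0.0573
```

```bash
python3 go.py .6721 .1249 .223 84.9; python3 tins.py
```

```text
t 10.9 pos [0.6715 0.126  0.3222] th 84.9 F [ 0.6  0.5 -1.9] open 0.0573
units: tx -0.011 ty -0.018 tz 1.654 yaw 0.001
top [236.5 218.5] wh 22 22 exp [21.  20.8] xy [0.4143 0.2671]
top [246.5 128.5] wh 20 14 exp [20.3 21.1] xy [0.6737 0.2348]
side [220.5 195.5] wh 26 22 exp [24.1 19.7] xy [0.4143 0.2682]
side [329.5 190. ] wh 24 29 exp [24.2 19.1] xy [0.6849 0.2636]
side [495. 165.] wh 33 35 exp [24.6 16.3] xy [1.1768 0.3332]
side [499.5 132.5] wh 24 24 exp [21.5 13.3] xy [1.3075 0.5152]
```

Emit:
play_rows(
  steps=[
    {"travel": [-0.01, -0.015, 0.6], "yaw": 0, "fingers": 255},
    {"travel": [0, 0, 0.5], "yaw": 0, "fingers": 255},
    {"travel": [0, 0, 0.3], "yaw": 0, "fingers": 255},
    {"travel": [0, 0, 0.15], "yaw": 0, "fingers": 255},
    {"travel": [0, 0, 0.08], "yaw": 0, "fingers": 255},
    {"travel": [0, 0, 0.02], "yaw": 0, "fingers": 255},
    {"travel": [0, 0, 0], "yaw": 0, "fingers": 255},
  ],
)

```text
t: 11.88
tool_pos: [0.6727, 0.1245, 0.2243]
tcp_rot: [0.045, 0.999, 0.0, 0.0]
contact_force: [-3.9, 0.9, 5.4]
opening: 0.0575
```

```bash
python3 go.py .6721 .1249 .223 84.9
```

```text
t 11.88 pos [0.6727 0.1245 0.2243] th 84.88 F [-3.9  0.9  5.4] open 0.0575
units: tx 0.010 ty 0.005 tz 0.021 yaw -0.004
```

Emit:
play_rows(
  steps=[
    {"travel": [0, 0, 0], "yaw": 0, "fingers": 0},
    {"travel": [0, 0, 0], "yaw": 0, "fingers": 0},
    {"travel": [0, 0, 0], "yaw": 0, "fingers": 0},
    {"travel": [0, 0, 0], "yaw": 0, "fingers": 0},
    {"travel": [0, 0, -0.5], "yaw": 0, "fingers": 0},
    {"travel": [0, 0, -0.7], "yaw": 0, "fingers": 0},
    {"travel": [0, 0, -0.2], "yaw": 0, "fingers": 0},
    {"travel": [0.4, 0.2, 0], "yaw": 0, "fingers": 0},
    {"travel": [0.7, 0.3, 0], "yaw": 0, "fingers": 0},
    {"travel": [0.7, 0.3, 0], "yaw": 0, "fingers": 0},
    {"travel": [0.7, 0.3, 0], "yaw": 0, "fingers": 0},
    {"travel": [0.7, 0.3, 0], "yaw": 0, "fingers": 0},
    {"travel": [0.7, 0.3, 0], "yaw": 0, "fingers": 0},
    {"travel": [0.59, 0.29, 0], "yaw": 0, "fingers": 0},
    {"travel": [0, 0, 0], "yaw": 0, "fingers": 0},
  ],
)

```text
t: 13.75
tool_pos: [0.4128, 0.2679, 0.3064]
tcp_rot: [0.043, 0.999, -0.0, -0.001]
contact_force: [-0.1, 0.1, 0.1]
opening: 0.091
```

```bash
python3 go.py .4143 .2675 .213 84.9; python3 tins.py
```

```text
t 13.75 pos [0.4128 0.2679 0.3064] th 85.02 F [-0.1  0.1  0.1] open 0.091
units: tx -0.026 ty -0.005 tz 1.556 yaw 0.029
top [376.5 213. ] wh 18 15 exp [22.2 20.8] xy [ 0.4214 -0.1281]
top [284.5 131.5] wh 20 14 exp [20.4 21.1] xy [0.6622 0.1255]
top [246.5 129.5] wh 20 12 exp [20.3 21.1] xy [0.6707 0.2348]
side [340.5 224.5] wh 28 22 exp [27.2 22.7] xy [0.6759 0.132 ]
side [220.5 195.5] wh 26 22 exp [24.1 19.7] xy [0.4143 0.2682]
side [332.  193.5] wh 27 22 exp [24.5 19.5] xy [0.6873 0.2485]
side [495. 165.] wh 33 33 exp [24.6 16.3] xy [1.1768 0.3332]
side [499.5 133. ] wh 24 23 exp [21.6 13.4] xy [1.3054 0.512 ]
side [486.5  85.5] wh 16 12 exp [16.9  9.5] xy [1.4995 0.9018]
```

Emit:
play_rows(
  steps=[
    {"travel": [-0.026, 0, 0.6], "yaw": 0, "fingers": 0},
    {"travel": [0, 0, 0.6], "yaw": 0, "fingers": 0},
    {"travel": [0, 0, 0.36], "yaw": 0, "fingers": 0},
    {"travel": [0, 0, 0], "yaw": 0, "fingers": 255},
    {"travel": [0, 0, 0], "yaw": 0, "fingers": 255},
    {"travel": [0, 0, 0], "yaw": 0, "fingers": 255},
    {"travel": [0, 0, 0], "yaw": 0, "fingers": 255},
    {"travel": [0, 0, 0], "yaw": 0, "fingers": 255},
    {"travel": [0, 0, -0.4], "yaw": 0, "fingers": 255},
    {"travel": [0, 0, -0.7], "yaw": 0, "fingers": 255},
    {"travel": [0, 0, -0.7], "yaw": 0, "fingers": 255},
    {"travel": [-0.45, -0.38, 0], "yaw": 0, "fingers": 255},
    {"travel": [-0.7, -0.6, 0], "yaw": 0, "fingers": 255},
    {"travel": [-0.7, -0.6, 0], "yaw": 0, "fingers": 255},
    {"travel": [-0.7, -0.6, 0], "yaw": 0, "fingers": 255},
    {"travel": [-0.7, -0.6, 0], "yaw": 0, "fingers": 255},
    {"travel": [-0.7, -0.6, 0], "yaw": 0, "fingers": 255},
    {"travel": [-0.54, -0.44, 0], "yaw": 0, "fingers": 255},
    {"travel": [0, 0, 0], "yaw": 0, "fingers": 255},
    {"travel": [0, 0, 0], "yaw": 0, "fingers": 255},
  ],
)

```text
t: 16.35
tool_pos: [0.6635, 0.015, 0.3212]
tcp_rot: [0.045, 0.999, 0.0, -0.0]
contact_force: [-0.3, 0.4, -1.4]
opening: 0.0573
```

```bash
python3 go.py .6623 .0153 .223 84.9
```

```text
t 16.35 pos [0.6635 0.015  0.3212] th 84.88 F [-0.3  0.4 -1.4] open 0.0573
units: tx 0.021 ty 0.002 tz 1.636 yaw -0.006
```

Emit:
play_rows(
  steps=[
    {"travel": [0.02, 0, 0.6], "yaw": 0, "fingers": 255},
    {"travel": [0, 0, 0.5], "yaw": 0, "fingers": 255},
    {"travel": [0, 0, 0.3], "yaw": 0, "fingers": 255},
    {"travel": [0, 0, 0.15], "yaw": 0, "fingers": 255},
    {"travel": [0, 0, 0.07], "yaw": 0, "fingers": 255},
    {"travel": [0, 0, 0], "yaw": 0, "fingers": 255},
    {"travel": [0, 0, 0], "yaw": 0, "fingers": 255},
  ],
)

```text
t: 17.23
tool_pos: [0.6631, 0.0149, 0.2248]
tcp_rot: [0.045, 0.999, 0.0, 0.0]
contact_force: [-0.7, -0.5, -1.0]
opening: 0.0577
```

Emit:
play_rows(
  steps=[
    {"travel": [0, 0, 0.02], "yaw": 0, "fingers": 255},
    {"travel": [0, 0, 0], "yaw": 0, "fingers": 0},
    {"travel": [0, 0, 0], "yaw": 0, "fingers": 0},
    {"travel": [0, 0, 0], "yaw": 0, "fingers": 0},
    {"travel": [0, 0, 0], "yaw": 0, "fingers": 0},
    {"travel": [0, 0, -0.5], "yaw": 0, "fingers": 0},
    {"travel": [0, 0, -0.7], "yaw": 0, "fingers": 0},
    {"travel": [0, 0, -0.7], "yaw": 0, "fingers": 0},
    {"travel": [0, 0, -0.4], "yaw": 0, "fingers": 0},
    {"travel": [0, 0, 0], "yaw": -1, "fingers": 0},
    {"travel": [0, 0, 0], "yaw": -1, "fingers": 0},
    {"travel": [0, 0, 0], "yaw": -1, "fingers": 0},
  ],
)

```text
t: 18.73
tool_pos: [0.6628, 0.0149, 0.3609]
tcp_rot: [-0.061, 0.998, -0.0, -0.0]
contact_force: [0.3, -0.3, -0.6]
opening: 0.0912
```

```bash
python3 - <<'E'
from h import *
print("side bar ends at z=.085:",back("side",[(204.1,246.7),(254.7,242.1),(229.4,244.4)],.085))
a=arm.get_image("side");b=arm.get_image("top")
for n,im in(("side",a),("top",b)):
  for lab in("puller","tamper"):
    for r in arm.trace(n,lab):
        if r["p"]>.5:
            c=r["mask"].astype(np.uint8);x=cv2.findContours(c,0,2)[0];print(n,lab,round(r["p"],2),cv2.boundingRect(c),np.round(r["at"],1),back(n,r["at"],.085))
m=np.zeros((480,800,3),np.uint8);u=crop("side",a,285,165,110,130,3.69);v=crop("top",b,220,95,130,150,3.07)
m[:479,:405]=u[:479,:405];m[:460,405:804]=v[:460,:395];cv2.imwrite("pics/three.png",m)
E
python3 go.py .425 .0433 .34 96.6
```

```text
side bar ends at z=.085: [[0.37621255 0.04554273 0.085     ]
 [0.474573   0.04836131 0.085     ]
 [0.42507204 0.0469642  0.085     ]]
side puller 0.57 (204, 237, 52, 33) [226.5 247.6] [[0.41903081 0.03864642 0.085     ]]
side tamper 0.91 (198, 210, 46, 31) [221.7 219.1] [[0.41331819 0.12506421 0.085     ]]
side tamper 0.63 (314, 213, 7, 17) [316.1 221.1] [[0.60851695 0.09828619 0.085     ]]
top puller 0.71 (313, 195, 12, 38) [318.2 215.6] [[0.41678056 0.04401407 0.085     ]]
top tamper 0.75 (280, 200, 12, 37) [283.2 219.6] [[0.40802279 0.13841483 0.085     ]]
t 19.02 pos [0.6629 0.0149 0.3609] th 96.81 F [-0.6 -0.2  0.2] open 0.0911
units: tx 3.884 ty 0.926 tz 0.348 yaw 0.052
```

View pics/three.png

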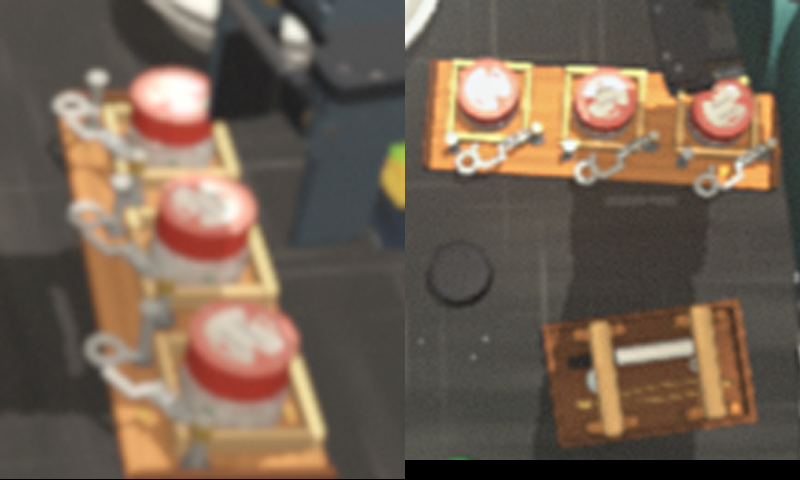

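Emit:
play_rows(
  steps=[
    {"travel": [0.4, 0.1, 0], "yaw": 0.05, "fingers": 0},
    {"travel": [0.7, 0.16, 0], "yaw": 0, "fingers": 0},
    {"travel": [0.7, 0.17, 0], "yaw": 0, "fingers": 0},
    {"travel": [0.7, 0.17, 0], "yaw": 0, "fingers": 0},
    {"travel": [0.7, 0.17, 0], "yaw": 0, "fingers": 0},
    {"travel": [0.68, 0.16, 0], "yaw": 0, "fingers": 0},
    {"travel": [0, 0, 0.7], "yaw": 0, "fingers": 0},
    {"travel": [0, 0, 0.5], "yaw": 0, "fingers": 0},
    {"travel": [0, 0, 0], "yaw": 0, "fingers": 0},
  ],
)

```text
t: 20.15
tool_pos: [0.4246, 0.0432, 0.2877]
tcp_rot: [-0.058, 0.998, 0.0, -0.002]
contact_force: [0.4, -0.7, 0.2]
opening: 0.0911
```

```bash
python3 go.py .425 .0435 .255 96.6
```

```text
t 20.15 pos [0.4246 0.0432 0.2877] th 96.64 F [ 0.4 -0.7  0.2] open 0.0911
units: tx -0.008 ty 0.005 tz 0.545 yaw 0.011
```

Emit:
play_rows(
  steps=[
    {"travel": [-0.01, 0, 0.35], "yaw": 0, "fingers": 0},
    {"travel": [0, 0, 0.19], "yaw": 0, "fingers": 60},
    {"travel": [0, 0, 0], "yaw": 0, "fingers": 160},
    {"travel": [0, 0, 0], "yaw": 0, "fingers": 255},
    {"travel": [0, 0, 0], "yaw": 0, "fingers": 255},
    {"travel": [0, 0, 0], "yaw": 0, "fingers": 255},
    {"travel": [0, 0, 0], "yaw": 0, "fingers": 255},
    {"travel": [0, 0, 0], "yaw": 0, "fingers": 255},
    {"travel": [0, 0, 0], "yaw": 0, "fingers": 255},
    {"travel": [0, 0, 0], "yaw": 0, "fingers": 255},
    {"travel": [0, 0, 0], "yaw": 0, "fingers": 255},
  ],
)

```text
t: 21.52
tool_pos: [0.4258, 0.0433, 0.2566]
tcp_rot: [-0.058, 0.998, 0.0, -0.0]
contact_force: [-1.1, 0.3, 1.6]
opening: 0.0179
```

Emit:
play_rows(
  steps=[
    {"travel": [0, 0, -0.2], "yaw": 0, "fingers": 255},
    {"travel": [0, 0, -0.5], "yaw": 0, "fingers": 255},
    {"travel": [0, 0, -0.5], "yaw": 0, "fingers": 255},
    {"travel": [0, 0, -0.5], "yaw": 0, "fingers": 255},
    {"travel": [0, 0, 0], "yaw": 1, "fingers": 255},
    {"travel": [0, 0, 0], "yaw": 1, "fingers": 255},
    {"travel": [0, 0, 0], "yaw": 0.92, "fingers": 255},
    {"travel": [-0.4, 0, 0], "yaw": 0, "fingers": 255},
    {"travel": [-0.6, 0.01, 0], "yaw": 0, "fingers": 255},
    {"travel": [-0.6, 0.01, 0], "yaw": 0, "fingers": 255},
    {"travel": [-0.6, 0.01, 0], "yaw": 0, "fingers": 255},
    {"travel": [-0.5, 0.01, 0], "yaw": 0, "fingers": 255},
    {"travel": [0, 0, 0.3], "yaw": 0, "fingers": 255},
    {"travel": [0, 0, 0.3], "yaw": 0, "fingers": 255},
    {"travel": [0, 0, 0], "yaw": 0, "fingers": 255},
    {"travel": [0, 0, 0], "yaw": 0, "fingers": 255},
  ],
)

```text
t: 23.52
tool_pos: [0.587, 0.0316, 0.3227]
tcp_rot: [0.044, 0.999, 0.0, -0.0]
contact_force: [-0.2, -0.2, -1.2]
opening: 0.0179
```

```bash
python3 go.py .5912 .0312 .2696 84.9; python3 - <<'E'
from h import *
s=arm.read_state()["tool_pos"]
o=s-[0,0,.1736]
for z in(0,-.048,-.066): print(z,"side",proj("side",o+[0,0,z])[0].round(1),"top",proj("top",o+[0,0,z])[0].round(1))
a=arm.get_image("side");b=arm.get_image("top")
m=np.zeros((560,800,3),np.uint8);u=crop("side",a,285,185,70,100,5.6);v=crop("top",b,290,120,70,60,5.6)
m[:560,:392]=u;m[:336,400:792]=v;cv2.imwrite("pics/pin.png",m)
E
```

```text
t 23.52 pos [0.587  0.0316 0.3227] th 85.0 F [-0.2 -0.2 -1.2] open 0.0179
units: tx -0.070 ty 0.000 tz 0.885 yaw 0.026
0 side [316.1 218.5] top [324.4 148.1]
-0.048 side [313.8 237.7] top [321.4 152. ]
-0.066 side [313.  244.6] top [320.3 153.4]
```

View pics/pin.png

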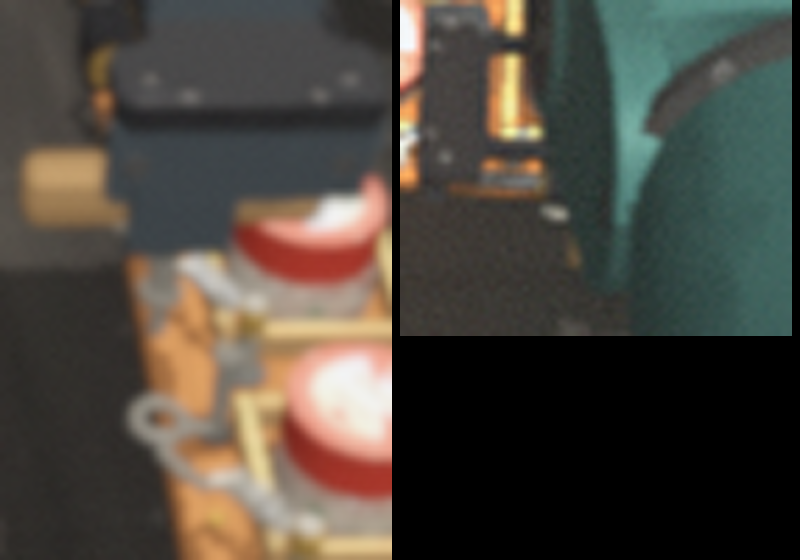

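```bash
python3 - <<'E'
from h import *
from meas import T,L
q=[0.67210225,0.12491225,-0.0889615]
uv={1:[(311.7,259.1),(285+105/3.69-.5,165+350/3.69-.5)],2:[(285+90/3.69-.5,165+216/3.69-.5)],3:[(285+72/3.69-.5,165+106/3.69-.5)]}
top={1:(.5912,.0312),2:(.6058,.1443),3:(.6182,.2559)}
t2=lambda p:(405,)
for i in(1,2,3):
    pv=T(q,L[[5,4,3][i-1]]);po=T(q,L[[2,1,0][i-1]])
    S=np.array([back("side",u,.04)[0,:2] for u in uv[i]])
    m=(S.mean(0)+top[i])/2;d=m-pv;l=pv+d/np.linalg.norm(d)*.0715;e=(po-pv)/np.linalg.norm(po-pv);a=np.arctan2(e[0]*d[1]-e[1]*d[0],e@d)
    print(i,"side",S.round(4),"top",top[i],"refined",l.round(4),"ang",a.round(3))
    for r,an in((.1045,.30),(.1045,.15),(.1045,0.),(.1045,-.03),(.0951,0)):
        c,s=np.cos(an),np.sin(an);print("   r",r,"ang",an,(pv+r*np.array([[c,-s],[s,c]])@e).round(4))
E
```

```text
1 side [[0.589  0.0344]
 [0.5914 0.0334]] top (0.5912, 0.0312) refined [0.5909 0.0322] ang 0.436
   r 0.1045 ang 0.3 [0.5863 0.0669]
   r 0.1045 ang 0.15 [0.6011 0.0721]
   r 0.1045 ang 0.0 [0.6165 0.075 ]
   r 0.1045 ang -0.03 [0.6196 0.0753]
   r 0.0951 ang 0 [0.6175 0.0657]
2 side [[0.6072 0.1453]] top (0.6058, 0.1443) refined [0.6065 0.1449] ang 0.344
   r 0.1045 ang 0.3 [0.5961 0.1765]
   r 0.1045 ang 0.15 [0.6108 0.1817]
   r 0.1045 ang 0.0 [0.6262 0.1846]
   r 0.1045 ang -0.03 [0.6293 0.1849]
   r 0.0951 ang 0 [0.6273 0.1753]
3 side [[0.6194 0.2579]] top (0.6182, 0.2559) refined [0.6192 0.2559] ang 0.298
   r 0.1045 ang 0.3 [0.6058 0.286 ]
   r 0.1045 ang 0.15 [0.6206 0.2912]
   r 0.1045 ang 0.0 [0.636  0.2942]
   r 0.1045 ang -0.03 [0.6391 0.2945]
   r 0.0951 ang 0 [0.6371 0.2848]
```

Emit:
play_rows(
  steps=[
    {"travel": [-0.064, 0.016, 0.3], "yaw": 0, "fingers": 255},
    {"travel": [0, 0, 0], "yaw": 0, "fingers": 255},
    {"travel": [0, 0, 0.2], "yaw": 0, "fingers": 255},
    {"travel": [0, 0, 0.12], "yaw": 0, "fingers": 255},
    {"travel": [0, 0, 0.07], "yaw": 0, "fingers": 255},
    {"travel": [0, 0, 0], "yaw": 0, "fingers": 255},
    {"travel": [0, 0, 0], "yaw": 0, "fingers": 255},
  ],
)

```text
t: 24.5
tool_pos: [0.5914, 0.0321, 0.2814]
tcp_rot: [0.044, 0.999, 0.0, 0.0]
contact_force: [-0.2, 0.1, -2.0]
opening: 0.018
```

```bash
python3 go.py .5909 .0322 .2696 84.9
```

```text
t 24.5 pos [0.5914 0.0321 0.2814] th 85.0 F [-0.2  0.1 -2. ] open 0.018
units: tx 0.008 ty 0.000 tz 0.196 yaw 0.025
```

Emit:
play_rows(
  steps=[
    {"travel": [0.008, 0, 0.05], "yaw": 0, "fingers": 255},
    {"travel": [0, 0, 0.05], "yaw": 0, "fingers": 255},
    {"travel": [0, 0, 0.05], "yaw": 0, "fingers": 255},
    {"travel": [0, 0, 0.045], "yaw": 0, "fingers": 255},
    {"travel": [0, 0, 0], "yaw": 0, "fingers": 255},
    {"travel": [0, 0, 0], "yaw": 0, "fingers": 255},
  ],
)

```text
t: 25.25
tool_pos: [0.5908, 0.0322, 0.2695]
tcp_rot: [0.044, 0.999, 0.0, 0.0]
contact_force: [0.2, -0.0, -0.7]
opening: 0.018
```

```bash
python3 go.py .5909 .0322 .2696 84.9
```

```text
t 25.25 pos [0.5908 0.0322 0.2695] th 85.0 F [ 0.2 -0.  -0.7] open 0.018
units: tx -0.001 ty 0.000 tz -0.002 yaw 0.025
```

Emit:
play_rows(
  steps=[
    {"travel": [0.087, 0.119, 0], "yaw": 0, "fingers": 255},
    {"travel": [0.087, 0.119, 0], "yaw": 0, "fingers": 255},
    {"travel": [0.087, 0.119, 0], "yaw": 0, "fingers": 255},
    {"travel": [0.087, 0.119, 0], "yaw": 0, "fingers": 255},
    {"travel": [0, 0, 0], "yaw": 0, "fingers": 255},
    {"travel": [0, 0, 0], "yaw": 0, "fingers": 255},
  ],
)

```text
t: 26.0
tool_pos: [0.5725, 0.0627, 0.2697]
tcp_rot: [0.043, 0.999, -0.0, 0.001]
contact_force: [4.1, -5.1, -0.8]
opening: 0.0179
```

```bash
python3 go.py .5853 .0692 .2696 84.9; python3 - <<'E'
from h import *
a=arm.get_image("side");print(arm.read_state()["torque"])
cv2.imwrite("pics/pull1.png",crop("side",a,285,185,80,100,5))
E
```

```text
t 26.0 pos [0.5725 0.0627 0.2697] th 85.04 F [ 4.1 -5.1 -0.8] open 0.0179
units: tx -0.202 ty 0.126 tz 0.001 yaw 0.036
[-1.29558342 -0.84873379 -0.04233376]
```

View pics/pull1.png

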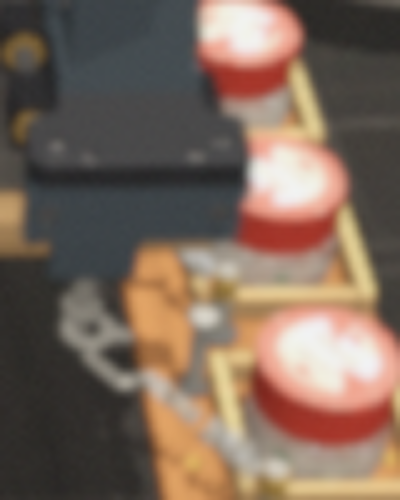

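Emit:
play_rows(
  steps=[
    {"travel": [-0.1, 0.065, 0], "yaw": 0, "fingers": 255},
    {"travel": [-0.102, 0.062, 0], "yaw": 0, "fingers": 255},
    {"travel": [-0.12, 0.058, 0], "yaw": 0, "fingers": 255},
    {"travel": [-0.122, 0.052, 0], "yaw": 0, "fingers": 255},
    {"travel": [-0.128, 0.04, 0], "yaw": 0, "fingers": 255},
    {"travel": [-0.13, 0.033, 0], "yaw": 0, "fingers": 255},
    {"travel": [0, 0, 0], "yaw": 0, "fingers": 255},
    {"travel": [0, 0, 0], "yaw": 0, "fingers": 255},
  ],
)

```text
t: 27.05
tool_pos: [0.6158, 0.0774, 0.2693]
tcp_rot: [0.043, 0.999, -0.0, -0.0]
contact_force: [0.7, -6.3, -0.5]
opening: 0.0178
```

```bash
python3 go.py .6162 .0775 .2696 84.9
```

```text
t 27.05 pos [0.6158 0.0774 0.2693] th 85.03 F [ 0.7 -6.3 -0.5] open 0.0178
units: tx -0.006 ty 0.003 tz -0.004 yaw 0.033
```

Emit:
play_rows(
  steps=[
    {"travel": [-0.016, -0.06, 0], "yaw": 0, "fingers": 255},
    {"travel": [-0.015, -0.06, 0], "yaw": 0, "fingers": 255},
    {"travel": [-0.012, -0.07, 0], "yaw": 0, "fingers": 255},
    {"travel": [0, 0, 0], "yaw": 0, "fingers": 255},
    {"travel": [0, 0, 0], "yaw": 0, "fingers": 255},
    {"travel": [0, 0, 0], "yaw": 0, "fingers": 255},
  ],
)

```text
t: 27.8
tool_pos: [0.6176, 0.066, 0.2694]
tcp_rot: [0.044, 0.999, 0.0, -0.0]
contact_force: [-0.5, -0.4, -1.2]
opening: 0.0182
```

```bash
python3 go.py .6065 .1449 .32 84.9
```

```text
t 27.8 pos [0.6176 0.066  0.2694] th 85.01 F [-0.5 -0.4 -1.2] open 0.0182
units: tx 0.301 ty 1.293 tz -0.843 yaw 0.028
```

Emit:
play_rows(
  steps=[
    {"travel": [0, 0, -0.1], "yaw": 0, "fingers": 255},
    {"travel": [0, 0, -0.3], "yaw": 0, "fingers": 255},
    {"travel": [0, 0, -0.45], "yaw": 0, "fingers": 255},
    {"travel": [0.1, 0.43, 0], "yaw": 0, "fingers": 255},
    {"travel": [0.1, 0.43, 0], "yaw": 0, "fingers": 255},
    {"travel": [0.1, 0.43, 0], "yaw": 0, "fingers": 255},
    {"travel": [0, 0, 0], "yaw": 0.02, "fingers": 255},
    {"travel": [0, 0, 0], "yaw": 0, "fingers": 255},
  ],
)

```text
t: 28.8
tool_pos: [0.6066, 0.1442, 0.3212]
tcp_rot: [0.044, 0.999, 0.0, 0.0]
contact_force: [-0.6, -0.1, -1.4]
opening: 0.0176
```

```bash
python3 go.py .6065 .1449 .2696 84.9; python3 - <<'E'
from h import *
s=arm.read_state()["tool_pos"]
print("tip pred",proj("side",s-[0,0,.1736+.066])[0].round(1),"loop pred",proj("side",[.6065,.1449,.04])[0].round(1))
a=arm.get_image("side")
cv2.imwrite("pics/hk1.png",crop("side",a,285,180,80,100,5.5))
E
```

```text
t 28.8 pos [0.6066 0.1442 0.3212] th 84.93 F [-0.6 -0.1 -1.4] open 0.0176
units: tx 0.003 ty 0.012 tz 0.861 yaw 0.008
tip pred [310.3 208.8] loop pred [308.6 223.2]
```

View pics/hk1.png

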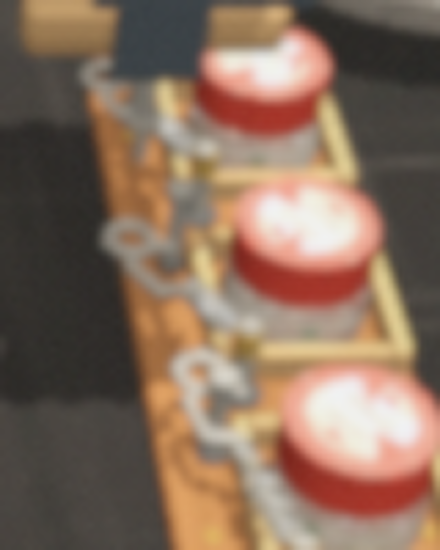

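Emit:
play_rows(
  steps=[
    {"travel": [0.003, 0.012, 0.3], "yaw": 0, "fingers": 255},
    {"travel": [0, 0, 0.25], "yaw": 0, "fingers": 255},
    {"travel": [0, 0, 0.12], "yaw": 0, "fingers": 255},
    {"travel": [0, 0, 0.1], "yaw": 0, "fingers": 255},
    {"travel": [0, 0, 0.09], "yaw": 0, "fingers": 255},
    {"travel": [0, 0, 0], "yaw": 0, "fingers": 255},
    {"travel": [0, 0, 0], "yaw": 0, "fingers": 255},
  ],
)

```text
t: 29.72
tool_pos: [0.6064, 0.1452, 0.2691]
tcp_rot: [0.044, 0.999, 0.0, 0.0]
contact_force: [-0.4, 0.6, -0.8]
opening: 0.018
```

Emit:
play_rows(
  steps=[
    {"travel": [0.077, 0.126, 0], "yaw": 0, "fingers": 255},
    {"travel": [0.077, 0.126, 0], "yaw": 0, "fingers": 255},
    {"travel": [0.077, 0.126, 0], "yaw": 0, "fingers": 255},
    {"travel": [0.077, 0.126, 0], "yaw": 0, "fingers": 255},
    {"travel": [0, 0, 0], "yaw": 0, "fingers": 255},
    {"travel": [0, 0, 0], "yaw": 0, "fingers": 255},
  ],
)

```text
t: 30.48
tool_pos: [0.5906, 0.1772, 0.269]
tcp_rot: [0.044, 0.999, -0.0, 0.0]
contact_force: [3.1, -6.2, -0.6]
opening: 0.0178
```

```bash
python3 go.py .6000 .1808 .2696 84.9
```

```text
t 30.48 pos [0.5906 0.1772 0.269 ] th 84.96 F [ 3.1 -6.2 -0.6] open 0.0178
units: tx -0.151 ty 0.074 tz -0.009 yaw 0.015
```

Emit:
play_rows(
  steps=[
    {"travel": [-0.075, 0.038, 0], "yaw": 0, "fingers": 255},
    {"travel": [-0.076, 0.036, 0], "yaw": 0, "fingers": 255},
    {"travel": [-0.082, 0.037, 0], "yaw": 0, "fingers": 255},
    {"travel": [-0.082, 0.033, 0], "yaw": 0, "fingers": 255},
    {"travel": [-0.127, 0.04, 0], "yaw": 0, "fingers": 255},
    {"travel": [-0.13, 0.033, 0], "yaw": 0, "fingers": 255},
    {"travel": [0, 0, 0], "yaw": 0, "fingers": 255},
    {"travel": [0, 0, 0], "yaw": 0, "fingers": 255},
  ],
)

```text
t: 31.48
tool_pos: [0.6257, 0.1869, 0.2687]
tcp_rot: [0.044, 0.999, -0.0, -0.0]
contact_force: [1.4, -5.1, 0.7]
opening: 0.0176
```

```bash
python3 go.py .6259 .1871 .2696 84.9
```

```text
t 31.48 pos [0.6257 0.1869 0.2687] th 84.95 F [ 1.4 -5.1  0.7] open 0.0176
units: tx -0.002 ty 0.004 tz -0.014 yaw 0.012
```

Emit:
play_rows(
  steps=[
    {"travel": [-0.016, -0.06, -0.01], "yaw": 0, "fingers": 255},
    {"travel": [-0.015, -0.06, 0], "yaw": 0, "fingers": 255},
    {"travel": [-0.012, -0.07, 0], "yaw": 0, "fingers": 255},
    {"travel": [0, 0, 0], "yaw": 0, "fingers": 255},
    {"travel": [0, 0, 0], "yaw": 0, "fingers": 255},
    {"travel": [0, 0, 0], "yaw": 0, "fingers": 255},
  ],
)

```text
t: 32.22
tool_pos: [0.6275, 0.1755, 0.2695]
tcp_rot: [0.044, 0.999, 0.0, -0.0]
contact_force: [0.5, -0.3, -1.5]
opening: 0.0177
```

```bash
python3 go.py .6192 .2559 .32 84.9
```

```text
t 32.23 pos [0.6275 0.1755 0.2695] th 84.93 F [ 0.5 -0.3 -1.5] open 0.0177
units: tx 0.256 ty 1.322 tz -0.842 yaw 0.008
```

Emit:
play_rows(
  steps=[
    {"travel": [0, 0, -0.1], "yaw": 0, "fingers": 255},
    {"travel": [0, 0, -0.3], "yaw": 0, "fingers": 255},
    {"travel": [0, 0, -0.45], "yaw": 0, "fingers": 255},
    {"travel": [0.085, 0.44, 0], "yaw": 0, "fingers": 255},
    {"travel": [0.085, 0.44, 0], "yaw": 0, "fingers": 255},
    {"travel": [0.085, 0.44, 0], "yaw": 0, "fingers": 255},
    {"travel": [0, 0, 0], "yaw": 0, "fingers": 255},
    {"travel": [0, 0, 0], "yaw": 0, "fingers": 255},
  ],
)

```text
t: 33.22
tool_pos: [0.6194, 0.2552, 0.3212]
tcp_rot: [0.044, 0.999, 0.0, 0.0]
contact_force: [0.1, 0.6, -1.9]
opening: 0.0179
```

```bash
python3 go.py .6192 .2559 .2696 84.9; python3 - <<'E'
from h import *
s=arm.read_state()["tool_pos"]
print("tip pred",proj("side",s-[0,0,.1736+.066])[0].round(1),"loop pred",proj("side",[.6192,.2559,.04])[0].round(1))
a=arm.get_image("side")
cv2.imwrite("pics/hk2.png",crop("side",a,285,165,80,100,5.5))
E
```

```text
t 33.23 pos [0.6194 0.2552 0.3212] th 84.93 F [ 0.1  0.6 -1.9] open 0.0179
units: tx 0.004 ty 0.012 tz 0.860 yaw 0.009
tip pred [305.6 179.9] loop pred [304.1 193.7]
```

View pics/hk2.png

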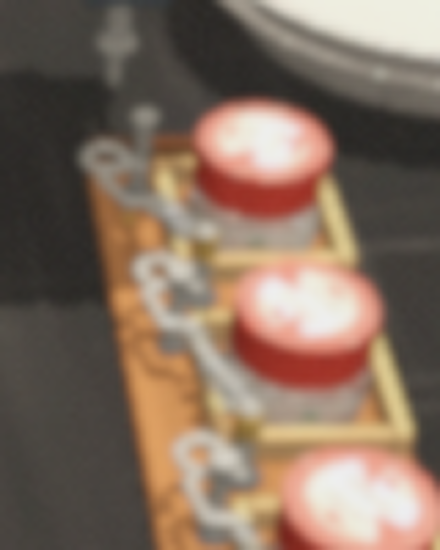

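Emit:
play_rows(
  steps=[
    {"travel": [0.004, 0.012, 0.3], "yaw": 0, "fingers": 255},
    {"travel": [0, 0, 0.25], "yaw": 0, "fingers": 255},
    {"travel": [0, 0, 0.12], "yaw": 0, "fingers": 255},
    {"travel": [0, 0, 0.1], "yaw": 0, "fingers": 255},
    {"travel": [0, 0, 0.09], "yaw": 0, "fingers": 255},
    {"travel": [0, 0, 0], "yaw": 0, "fingers": 255},
    {"travel": [0, 0, 0], "yaw": 0, "fingers": 255},
  ],
)

```text
t: 34.15
tool_pos: [0.6192, 0.2563, 0.2692]
tcp_rot: [0.044, 0.999, 0.0, 0.0]
contact_force: [0.6, -0.9, -2.2]
opening: 0.0178
```

Emit:
play_rows(
  steps=[
    {"travel": [0.071, 0.129, 0], "yaw": 0, "fingers": 255},
    {"travel": [0.071, 0.129, 0], "yaw": 0, "fingers": 255},
    {"travel": [0.071, 0.129, 0], "yaw": 0, "fingers": 255},
    {"travel": [0.071, 0.129, 0], "yaw": 0, "fingers": 255},
    {"travel": [0, 0, 0], "yaw": 0, "fingers": 255},
    {"travel": [0, 0, 0], "yaw": 0, "fingers": 255},
  ],
)

```text
t: 34.9
tool_pos: [0.6048, 0.2888, 0.2689]
tcp_rot: [0.044, 0.999, -0.0, 0.0]
contact_force: [3.2, -7.0, 0.5]
opening: 0.0179
```

```bash
python3 go.py .6200 .2936 .2696 84.9
```

```text
t 34.9 pos [0.6048 0.2888 0.2689] th 84.96 F [ 3.2 -7.   0.5] open 0.0179
units: tx -0.245 ty 0.102 tz -0.011 yaw 0.016
```

Emit:
play_rows(
  steps=[
    {"travel": [-0.08, 0.038, 0], "yaw": 0, "fingers": 255},
    {"travel": [-0.08, 0.034, 0], "yaw": 0, "fingers": 255},
    {"travel": [-0.085, 0.032, 0], "yaw": 0, "fingers": 255},
    {"travel": [-0.127, 0.04, 0], "yaw": 0, "fingers": 255},
    {"travel": [-0.13, 0.033, 0], "yaw": 0, "fingers": 255},
    {"travel": [0, 0, 0], "yaw": 0, "fingers": 255},
    {"travel": [0, 0, 0], "yaw": 0, "fingers": 255},
  ],
)

```text
t: 35.78
tool_pos: [0.6356, 0.2965, 0.2687]
tcp_rot: [0.044, 0.999, -0.0, -0.0]
contact_force: [0.8, -6.1, 0.6]
opening: 0.0179
```

```bash
python3 go.py .6357 .2966 .2696 84.9
```

```text
t 35.77 pos [0.6356 0.2965 0.2687] th 84.94 F [ 0.8 -6.1  0.6] open 0.0179
units: tx -0.001 ty 0.002 tz -0.015 yaw 0.011
```

Emit:
play_rows(
  steps=[
    {"travel": [-0.016, -0.06, -0.01], "yaw": 0, "fingers": 255},
    {"travel": [-0.015, -0.06, 0], "yaw": 0, "fingers": 255},
    {"travel": [-0.012, -0.07, 0], "yaw": 0, "fingers": 255},
    {"travel": [0, 0, 0], "yaw": 0, "fingers": 255},
    {"travel": [0, 0, 0], "yaw": 0, "fingers": 255},
    {"travel": [0, 0, 0], "yaw": 0, "fingers": 255},
  ],
)

```text
t: 36.52
tool_pos: [0.6373, 0.2852, 0.2695]
tcp_rot: [0.044, 0.999, 0.0, 0.0]
contact_force: [-0.0, -0.6, -0.5]
opening: 0.0179
```

Emit:
play_rows(
  steps=[
    {"travel": [0, 0, -0.1], "yaw": 0, "fingers": 255},
    {"travel": [0, 0, -0.4], "yaw": 0, "fingers": 255},
    {"travel": [0, 0, -0.6], "yaw": 0, "fingers": 255},
    {"travel": [0, 0, -0.5], "yaw": 0, "fingers": 255},
    {"travel": [0.3, -0.4, 0], "yaw": 0, "fingers": 255},
    {"travel": [0.48, -0.66, 0], "yaw": 0, "fingers": 255},
    {"travel": [0.48, -0.66, 0], "yaw": 0, "fingers": 255},
    {"travel": [0.48, -0.66, 0], "yaw": 0, "fingers": 255},
    {"travel": [0.48, -0.66, 0], "yaw": 0, "fingers": 255},
    {"travel": [0.48, -0.66, 0], "yaw": 0, "fingers": 255},
    {"travel": [0.45, -0.63, 0], "yaw": 0, "fingers": 255},
    {"travel": [0, 0, 0], "yaw": -1, "fingers": 255},
    {"travel": [0, 0, 0], "yaw": -1, "fingers": 255},
    {"travel": [0, 0, 0], "yaw": -0.92, "fingers": 255},
    {"travel": [0, 0, 0], "yaw": 0, "fingers": 255},
    {"travel": [0, 0, 0], "yaw": 0, "fingers": 255},
  ],
)

```text
t: 38.52
tool_pos: [0.4262, 0.0429, 0.3661]
tcp_rot: [-0.057, 0.998, -0.0, 0.001]
contact_force: [0.8, -0.2, -0.7]
opening: 0.0179
```

```bash
python3 go.py .4255 .0433 .2575 96.6; python3 - <<'E'
from h import *
a=arm.get_image("side");s=arm.read_state()["tool_pos"]
for d in(.1736,.1736+.066):print(proj("side",s-[0,0,d])[0].round(1))
m=np.zeros((500,800,3),np.uint8);m[:500,:400]=crop("side",a,285,165,80,100,5);m[:500,400:]=crop("side",a,180,190,100,125,4)
cv2.imwrite("pics/hk3.png",m)
E
```

```text
t 38.52 pos [0.4262 0.0429 0.3661] th 96.52 F [ 0.8 -0.2 -0.7] open 0.0179
units: tx 0.011 ty 0.008 tz 1.811 yaw -0.020
[228.  201.7]
[229.3 229.7]
```

View pics/hk3.png

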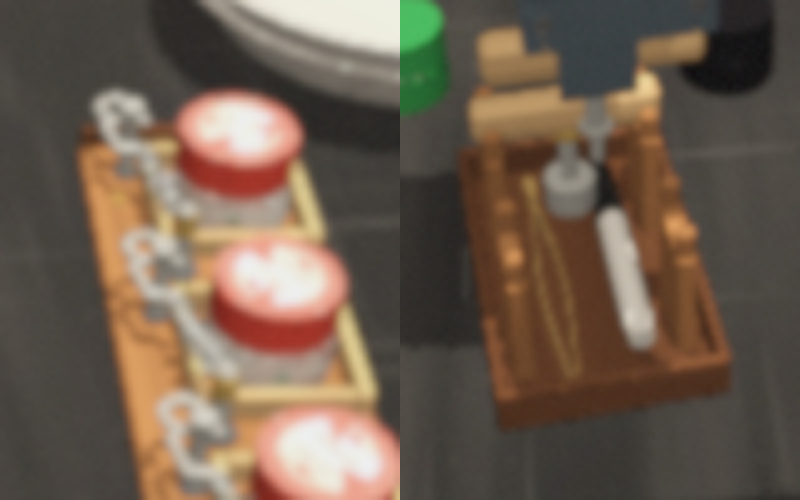

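Emit:
play_rows(
  steps=[
    {"travel": [0.01, 0.01, 0.4], "yaw": -0.02, "fingers": 255},
    {"travel": [0, 0, 0.6], "yaw": 0, "fingers": 255},
    {"travel": [0, 0, 0.4], "yaw": 0, "fingers": 255},
    {"travel": [0, 0, 0.2], "yaw": 0, "fingers": 255},
    {"travel": [0, 0, 0.12], "yaw": 0, "fingers": 255},
    {"travel": [0, 0, 0.06], "yaw": 0, "fingers": 255},
    {"travel": [0, 0, 0], "yaw": 0, "fingers": 255},
    {"travel": [0, 0, 0], "yaw": 0, "fingers": 255},
  ],
)

```text
t: 39.58
tool_pos: [0.4257, 0.0434, 0.2591]
tcp_rot: [-0.058, 0.998, -0.0, 0.0]
contact_force: [0.1, -0.6, -1.9]
opening: 0.0179
```

```bash
python3 go.py .4255 .0433 .2566 96.6
```

```text
t 39.58 pos [0.4257 0.0434 0.2591] th 96.68 F [ 0.1 -0.6 -1.9] open 0.0179
units: tx 0.003 ty -0.001 tz 0.042 yaw 0.019
```

Emit:
play_rows(
  steps=[
    {"travel": [0, 0, 0.03], "yaw": 0, "fingers": 255},
    {"travel": [0, 0, 0.015], "yaw": 0, "fingers": 255},
    {"travel": [0, 0, 0], "yaw": 0, "fingers": 255},
    {"travel": [0, 0, 0], "yaw": 0, "fingers": 200},
    {"travel": [0, 0, 0], "yaw": 0, "fingers": 150},
    {"travel": [0, 0, 0], "yaw": 0, "fingers": 80},
    {"travel": [0, 0, 0], "yaw": 0, "fingers": 0},
    {"travel": [0, 0, 0], "yaw": 0, "fingers": 0},
    {"travel": [0, 0, 0], "yaw": 0, "fingers": 0},
    {"travel": [0, 0, 0], "yaw": 0, "fingers": 0},
    {"travel": [0, 0, -0.3], "yaw": 0, "fingers": 0},
    {"travel": [0, 0, -0.6], "yaw": 0, "fingers": 0},
    {"travel": [0, 0, -0.7], "yaw": 0, "fingers": 0},
    {"travel": [-0.4, 0, -0.5], "yaw": 0, "fingers": 0},
    {"travel": [-0.6, -0.4, -0.3], "yaw": 0, "fingers": 0},
    {"travel": [-0.6, -0.6, 0], "yaw": 0, "fingers": 0},
    {"travel": [-0.3, -0.6, 0], "yaw": 0, "fingers": 0},
    {"travel": [0, -0.4, 0], "yaw": 0, "fingers": 0},
    {"travel": [0, 0, 0], "yaw": 0, "fingers": 0},
  ],
)

```text
t: 41.95
tool_pos: [0.5527, -0.0636, 0.3997]
tcp_rot: [-0.057, 0.998, 0.0, -0.0]
contact_force: [-0.2, -0.1, 0.1]
opening: 0.0912
```

```bash
python3 tins.py | head -6; python3 - <<'E'
from h import *
a=arm.get_image("side");b=arm.get_image("top");print(arm.read_state()["tool_pos"])
m=np.zeros((600,800,3),np.uint8);m[:,:400]=crop("side",a,180,160,200,150,4)[:,:400] if 0 else 0
u=crop("side",a,185,160,200,150,4);v=crop("top",b,220,105,130,140,2)
m[:600,:800]=u;m[600-280:600,800-260:800]=v;cv2.imwrite("pics/fin.png",m)
E
```

```text
top [377. 213.] wh 17 15 exp [22.2 20.8] xy [ 0.4214 -0.1296]
top [321.5 133. ] wh 20 17 exp [21.  21.1] xy [0.6555 0.0188]
top [284.5 131.5] wh 20 14 exp [20.4 21.1] xy [0.6622 0.1255]
top [245.5 130.5] wh 20 12 exp [20.3 21.1] xy [0.6678 0.2378]
side [350.5 260. ] wh 32 29 exp [30.4 26.7] xy [0.6658 0.0229]
side [346. 228.] wh 17 15 exp [27.6 23.1] xy [0.6848 0.1192]
[ 0.55237291 -0.0618006   0.39993565]
```

View pics/fin.png

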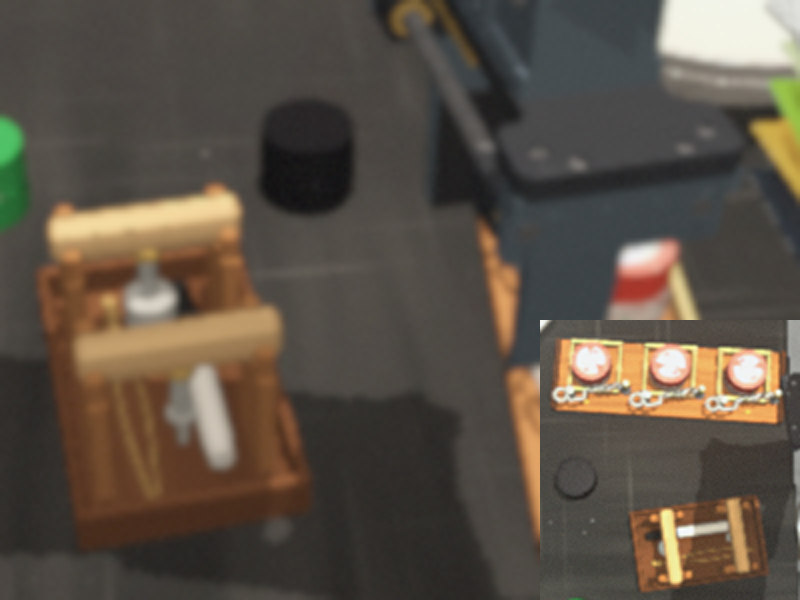

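```bash
python3 -c "
from bench import arm
print(arm.sign_off())"
```

```text
the job is handed in; nothing more can be done
None
```

The job is handed in, about 42 s into the 210 s allowed. All three red-lidded tins stand in the rack, all three springs are hooked, and the puller is back in its rest. No verdict is reported on hand-in.

- **Tins:** all three were present, so every bay was loaded, one tin each. The last pictures show them upright in their bays. The middle tin met a light contact of about 7 N as it was set down.
- **Springs:** each was pulled by the pin through its loop to 6.5–7.7 N, which fits a stretch just past the post. I then swung it in and let it back, and the force fell to about zero. A close-up of each shows the hook round its post. The fingers stayed above the springs throughout.
- **Tools:** the last side and top pictures show the puller hanging in the right rest, with the tamper still in the left one.

**Limits of the checks:**
- The last side picture of the rack was partly hidden by the arm. The final state of the hooks there rests on the top view and the earlier close-ups.
- My final tin measurements from the top view came out a few millimetres off. They assume tins on the counter and part of each lid's red is lost in them, so I went by the pictures instead.

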